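# Load and latch the sample conditioning chamber

### The job

Slide the empty steel tray by its handle out of the chamber to the loading place, until its handle-side end lines up with the outer stripe, and stand every sample tin upright in it there. Then slide the loaded tray back into the chamber until the same end lines up with the stripe at the mouth, shut the lid fully, hook the draw latch's bar over the keeper on the lid and press the lever down past centre until it is fully home. Never lift the tray off its track, and leave the bottle, the carton and the beaker alone.

Things in the scene. Friction and masses are not known exactly. Their poses are not given: they have to be found in the camera images.
- rig: Fixed bench chamber with a loading track, turned up to 7 degrees. Origin: on the bench below the chamber's mouth; x points away from the robot, y to its left. Offsets called 'rig' are (x, y, z) in this frame, mm. Chamber: y -194 to 0, open towards +y; white housing in front (x -165 to -54, top z 86), back wall x 44 to 62, end wall inner face y -186.
- mouth (a point): Middle of the stripe at the chamber's mouth, rig (0, 11, 10): a 6 mm black line across the steel track plate. The plate (top z 10) runs along rig y from -200 to 220 between two rails (inner faces x -44 and 44, tops z 20). A second stripe at y 212 to 218 marks the outer end of the loading place.
- home (a point): Where the tray's origin belongs inside the chamber: on the plate, rig (0, -80, 10). The tray's handle-side end face then lies at the inner edge of the stripe (y 8), with 18 mm left to the end wall. Axes as rig.
- load (a point): Loading place of the tray's origin, outside the chamber: rig (0, 124, 10), on the plate. The tray's handle-side end face then lies at the inner edge of the outer stripe (y 212). Axes as rig.
- tray: Loose steel tray, 80 x 176 mm outside (long side along its y), 22 high, 4 mm floor and walls, 0.55 kg empty. Origin: centre of its underside. It starts empty inside the chamber, on the plate between the rails (axes as rig, origin at rig y -90 to -50), and slides along y with 4 mm play on each side.
- tray_handle (a point): Point to hold on the tray's black handle, 150 mm from the tray's origin along its +y, 25 mm above its underside. The handle is a level bar 18 mm wide (x), 10 thick (z 20 to 30 of the tray), 98 long, out from the tray's +y end; it sticks out of the mouth when the tray is home.
- lid (a joint): Lid angle, rad: 0 shut, 1.4 to 1.6 at the start (upright). The lid is 120 long from its hinge, 194 wide (y), 12 thick; shut, it covers rig x -60 to 60, top at z 98. The hinge is stiff: the lid stays at any angle and turns for 2 to 8 N at 70 mm from the hinge. It has to be pushed over and pressed down until it rests.
- lid_hinge (a point): Middle of the lid's hinge axis (parallel to rig y), rig (60, -97, 86), level with the underside of the shut lid.
- lid_edge (a point): Middle of the lid's free edge, on its outer face, 120 mm from the hinge. The outer face looks up when shut and away from the robot when open.
- keeper_face (a point): On the lid's outer face, rig (-43, -97, 98) when shut, just behind the keeper: a steel lip 40 wide (y), 5 thick, 17 tall, near the lid's free edge, leaning slightly towards the hinge. The latch bar belongs on its hinge side (+x). The keeper is sprung: it gives up to 8 mm to -x, 4 N per mm. Axes as rig when the lid is shut.
- lever_pivot (a point): Pivot axis of the draw latch's lever (parallel to rig y), rig (-93, -97, 108), on top of the housing.
- lever (a joint): Lever angle, rad: 0 fully home (pointing to -x, 0.25 rad below level), 1.82 upright, limit 2.2; 1.7 to 2.0 at the start. Its direction is (-cos a, sin a) in rig (x, z), a = value - 0.25. It stays where left while slack. With the bar hooked it grows tight below about 1.1; dead centre is near 0.34, past which it holds itself home. Pressing takes under 10 N.
- lever_tip (a point): On the lever's centre line near its free end, 48 mm from the pivot. The lever is a steel strip 22 wide (y), 6 thick, that ends 54 mm from the pivot.
- bail (a joint): Angle of the wire loop (bail) against the lever, rad. The bail's elevation above rig +x is this value minus the lever's: 1.25 to 1.75 at the start (upright). It turns on the lever 20 mm from the lever's pivot, is 71 long and 60 wide, passes round the lever freely. Friction keeps it standing; tipped towards +x below about 1.1 it falls by its weight.
- latch_bar (a point): Middle of the bail's cross bar, the part that hooks behind the keeper: a round bar 10 mm diameter, 64 long along rig y, 71 mm from the bail's pivot. Hooked with the lever up, it lies on the lid behind the keeper, its centre 5 mm above the lid's face.
- tin0: Closed aluminium sample tin, cylinder 48 mm diameter, 60 tall, 0.09 to 0.18 kg, standing on the bench left of the housing, in front of the track. Origin: centre of its base, z up. Two or three such tins are present. The tray takes three in a row, 55 mm apart.
- tin1: Closed aluminium sample tin, cylinder 48 mm diameter, 60 tall, 0.09 to 0.18 kg, standing on the bench left of the housing, in front of the track. Origin: centre of its base, z up. Two or three such tins are present. The tray takes three in a row, 55 mm apart.
- tin2: Closed aluminium sample tin, cylinder 48 mm diameter, 60 tall, 0.09 to 0.18 kg, standing on the bench left of the housing, in front of the track. Origin: centre of its base, z up. Two or three such tins are present. The tray takes three in a row, 55 mm apart.
- reagent: Bystander: amber bottle 64 diameter, 150 tall; origin centre of base.
- carton: Bystander: cardboard box 90 x 130 x 60; origin centre of underside.
- beaker: Bystander: glass beaker 76 diameter, 100 tall; origin centre of base.
There are look-alikes about, which are no part of the job. Leave any blue look-alike of the tin0 alone.

How it is judged:
By the outcome, as a careful person would: the job done as asked, in the order asked, and still so for the second after the job is handed in, with the robot touching nothing.
Of tin0, tin1, tin2 only 2 to 3 are there at a start; the rules pass over those that are not, and their reading is None.
At some moment in a run one of tin0, tin1, tin2 may be knocked a few centimetres aside while the robot is not near it.
Once in a run the grip may slacken for a moment while it holds something.
It also fails if it takes over 208 s, if anything falls off the work surface, if the arm or the gripper's body presses on something with over 40 N, if the wrist force passes 120 N, or if a joint passes its speed limit or range.

### The arm

A 6-joint arm with a two-finger parallel gripper is mounted at the origin on the work surface. World frame = base frame: x ahead of the robot, y to its left, z up, the work surface at z = 0. Lengths are in m, angles in rad, forces in N, time in s.
With the tool pointing down it reaches from about 0.4 to 0.825 m from the base axis. Payload 7 kg.
Tool frame: the origin (TCP) lies midway between the tips of the shut fingers; the grasp point (between the pads) lies 19 mm behind it; z points along the fingers, y is the line along which they close (so a half turn about z gives the same grasp; the last joint's range is limited). The gripper opens to 88 mm and grips with 3 to 60 N. Pads are 19 mm wide; open, the fingers measure 130 mm over their backs; the gripper's body (78 mm by 193 mm) begins 47 mm behind the grasp point.
Start: joints at [-0.814, 0.359, 0.012, 0, -1.224, -0.288], TCP at [0.305, -0.602, 0.227] pointing down, gripper open.
Joint ranges: [-3.07, 3.07], [-1.43, 2.12], [-1.02, 1.25], [-3.03, 1.67], [-3.05, -0], [-3.03, 3.03]. Speed limits (rad/s): [2.39, 2.39, 3.01, 3.14, 3.14, 3.14].

### API

Orientations are given as [roll, pitch, yaw] about the fixed x, y, z axes, in that order (R = Rz(yaw) Ry(pitch) Rx(roll)).
In Python, from station import arm gives the robot as it stands.
- The arm moves only by the tool servo_tool, never from a script. Its argument "deltas" is a list of rows, each a list of 7 numbers: the closure, from -1 (fully open) to 1 (shut), then the shift along the tool's x, y, z in mm, then the turn, a rotation vector about the tool's x, y, z in degrees. In form: [[gripper, x, y, z, ax, ay, az], ...]. A call has 1 to 20 rows; each row shifts and turns the commanded pose from where the row before left it, along the tool's axes as they then stand; what a row does not reach is not made up. A row lasts 1/12 s, in which the tool goes at most 41.7 mm and 7.16 degrees, less where a joint would pass 70% of its speed; a pose out of reach is approached as far as the arm can. A call is refused whole if a number of a shift passes 41.7 or a number of a turn 7.16, either way. A call with a gripper value outside its range is refused whole. The fingers move at their own pace and stop on an object; "squeeze" is the grip in N (left out, the last holds). Time passes only in rows, so rows that do not move let the fingers close. It gives the time, the measured TCP pose, the force, the opening and the grip force at its end, in the units of the state.
- arm.get_state(): the state, without advancing time (a new reading comes with each control period).
- arm.grab_frame(name): name is "scene" or "top" or "wrist"; returns a dict with "color" (480x640x3 uint8, red, green, blue), "K" (3x3 intrinsics, pixels), "position" and "orientation" of the camera in the world. Camera axes: x right, y down, z forward; pixel columns grow to the right and rows downward; lengths in m; the calibration is good to about 2 mm. The wrist camera is an equidistant fisheye: a pixel r from the principal point sees the ray r / f radians off the axis. A picture is of the moment at which its call begins. There is no depth.
- arm.job_done(): hands the job in; it is judged then, once.
Trained networks look in a picture, given as the dict that the camera call returned (one of the last four; its "shot" number tells which), for a name from the list of things; names that differ only in an ending like _2 or _b are one class to them, and where a whole thing is asked for, a point or a joint stands for the part that bears it (a point fixed in the world has none). Each returns a list of dicts, best first, with "conf" (0 to 1); they miss things now and then, are a little off and sometimes report something else, mostly with a low value. They report only what shows in the picture. A call takes as long as a camera call. They do not tell look-alikes from the thing itself.
- arm.recognise(query, picture): "at" ([x, y, z] in m, in the coordinates of the camera as it stood for that picture, good to about 4 mm: the middle of the surface that is visible of it).
The state is a dict: "t": time; "q": joint angles; "qd": joint speeds; "joint_efforts": joint torques, N m; "eef_pos": TCP position; "ee_rot": TCP orientation; "force": force on the tool from outside, world axes, zero at the start; "moment": the same for the moment, N m; "width": finger opening in m; "gripper_force": force on a finger pad.
Only numpy, scipy, OpenCV 4.12 (cv2) and the standard library are available. Lean on these libraries where they do the work, as an engineer would, in place of code of your own. Each camera call takes 0.05 s, during which the arm holds its last target. There are 200 camera calls.

## Working session

There is one attempt and no reset: what is moved stays moved. The work goes in short steps, Python scripts to look and compute and a tool call to move; the robot and the scene stay as the last step left them, time stands still between calls to the robot, and variables do not carry over. Pictures are saved under pics/ and viewed, at most 14 in all, crops included, and the job is handed in when it is done.

Besides the shell and the picture viewer there is one more tool, called after "Request:" as name(argument=value, ...) on one line, values as JSON. servo_tool: Moves the arm, as the interface text tells. Its arguments: {"type":"object","properties":{"deltas":{"type":"array","items":{"type":"array","items":{"type":"number"}}},"squeeze":{"type":"number"}},"required":["deltas"]}

```bash
ls; mkdir -p pics
cat > h.py <<'E'
import numpy as np, cv2
from scipy.spatial.transform import Rotation as R
from station import arm
def camR(f):
    o=np.array(f["orientation"],float)
    if o.shape==(3,3): return o
    return R.from_euler('xyz',o).as_matrix() if o.size==3 else R.from_quat(o).as_matrix()
def world(f,p): return camR(f)@np.array(p)+np.array(f["position"])
def save(f,n): cv2.imwrite(f"pics/{n}.png",cv2.cvtColor(f["color"],cv2.COLOR_RGB2BGR))
def proj(f,P):
    c=camR(f).T@(np.array(P)-np.array(f["position"])); K=np.array(f["K"]); u=K@c; return u[:2]/u[2]
def plane(f,uv,z):
    K=np.array(f["K"]); d=camR(f)@np.linalg.inv(K)@np.array([uv[0],uv[1],1.]); p=np.array(f["position"]); return p+d*(z-p[2])/d[2]
E
python3 - <<'E'
from h import *
print(arm.get_state())
for n in ("scene","top"):
    f=arm.grab_frame(n); save(f,n+"0"); print(n,f["position"],f["orientation"],f["K"])
    for q in ("tin0","tray","tray_handle","lid","lid_edge","keeper_face","lever_tip","lever_pivot","latch_bar","lid_hinge","mouth","load","reagent","carton","beaker","rig"):
        try:
            print(q,[(np.round(world(f,d["at"]),3).tolist(),round(d["conf"],2)) for d in arm.recognise(q,f)][:5])
        except Exception as e: print(q,e)
E
```

```text
pics
{'t': 0.0, 'q': array([-8.13922199e-01,  3.59398951e-01,  1.10171302e-02, -3.55533583e-04,
       -1.22410983e+00, -2.88111387e-01]), 'qd': array([ 0.00098628,  0.00145424,  0.0003591 , -0.0004509 , -0.00280048,
       -0.00038122]), 'joint_efforts': array([-2.31527352e-03, -5.82722068e+01,  2.93053865e+01,  6.99752927e+00,
        6.80784593e-03, -1.58754528e-04]), 'eef_pos': array([ 0.30469719, -0.60173705,  0.22559577]), 'ee_rot': array([ 3.13987224e+00, -1.61316470e-04, -2.67295086e+00]), 'force': array([-0.24733022, -0.74547213, -0.19189913]), 'moment': array([0.00735663, 0.05983416, 0.03374132]), 'gripper_force': 0.0, 'width': 0.08792363725640308}
scene [1.16477375 0.2724853  1.00959676] [-2.48399206e+00  9.37352128e-04  2.04450527e+00] [[460.27428759   0.         322.27993816]
 [  0.         460.27428759 246.77153902]
 [  0.           0.           1.        ]]
tin0 [([0.35, 0.335, 0.056], 0.86), ([0.442, 0.257, 0.056], 0.66), ([0.449, 0.361, 0.054], 0.62), ([0.61, -0.057, 0.083], 0.37), ([0.768, 0.0, 0.069], 0.23)]
tray [([0.598, -0.009, 0.033], 0.83), ([0.664, -0.102, 0.
[... 1119 characters left out ...]
[0.601, -0.083, 0.015], 0.65)]
tray_handle []
lid [([0.656, -0.108, 0.204], 0.64)]
lid_edge [([0.652, -0.108, 0.201], 0.6)]
keeper_face [([0.654, -0.115, 0.206], 0.83)]
lever_tip [([0.513, -0.112, 0.203], 0.69)]
lever_pivot [([0.567, -0.06, 0.086], 0.56), ([0.602, -0.392, 0.059], 0.49)]
latch_bar [([0.515, -0.114, 0.202], 0.63)]
lid_hinge [([0.563, -0.067, 0.091], 0.76)]
mouth [([0.566, -0.067, 0.081], 0.92)]
load [([0.568, -0.066, 0.086], 0.83)]
reagent [([0.484, -0.335, 0.1], 0.67), ([0.567, -0.067, 0.087], 0.6)]
carton [([0.604, -0.394, 0.057], 0.87)]
beaker [([0.789, 0.003, 0.053], 0.88), ([0.565, -0.069, 0.088], 0.49), ([0.483, -0.334, 0.098], 0.44)]
rig [([0.568, -0.064, 0.084], 0.72)]
```

View pics/scene0.png

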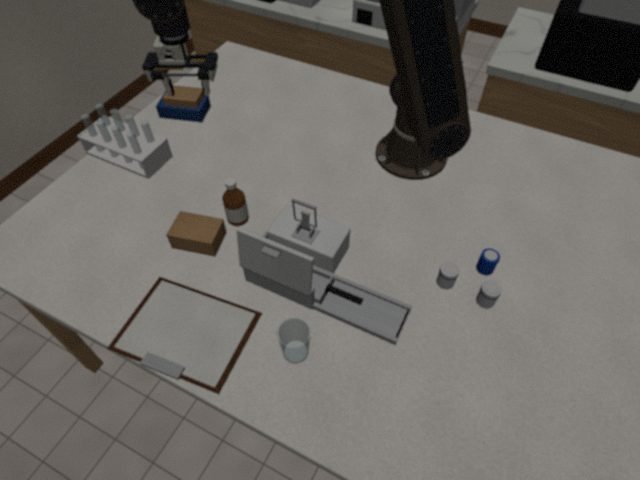

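View pics/top0.png

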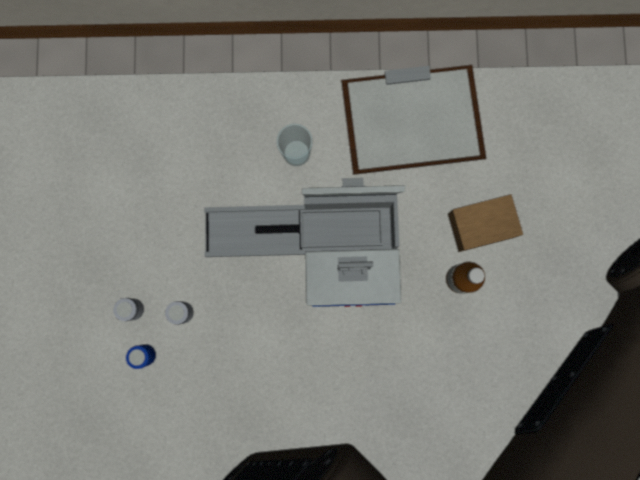

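The scene shows two grey tins at (448,275) and (489,293) and a blue look-alike at (487,261). The handle is near (345,292), with the lid and latch upright. The top view shows the same things: grey tins at (127,309) and (178,312), blue at (140,357).

Run:
```python
import cv2
i=cv2.imread("pics/top0.png")[170:320,190:420]
i=cv2.convertScaleAbs(cv2.resize(i,None,fx=3.4,fy=3.4,interpolation=cv2.INTER_CUBIC),alpha=1.3)
cv2.imwrite("pics/c1.png",i)
```

```text
(no output)
```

View pics/c1.png

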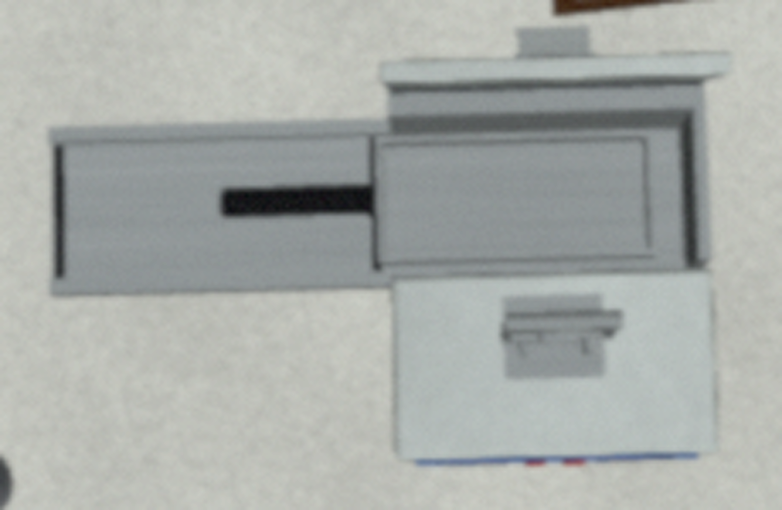

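```bash
cat >> h.py <<'E'
RIG=None
def rig2w(p,rig=None):
    x,y,a=RIG if rig is None else rig
    p=np.array(p,float)/1000; c,s=np.cos(a),np.sin(a)
    return np.array([x+c*p[0]-s*p[1],y+s*p[0]+c*p[1],p[2]])
def w2rig(p):
    x,y,a=RIG; c,s=np.cos(a),np.sin(a); d=np.array(p,float)-[x,y,0]
    return 1000*np.array([c*d[0]+s*d[1],-s*d[0]+c*d[1],d[2]])
E
python3 - <<'E'
from h import *
from scipy.optimize import least_squares
f=arm.grab_frame("top")
pts=[((59.5,145),(44,215,10)),((60,277),(-44,215,10)),((373,137),(44,11,10)),((377,269),(-44,11,10)),
((394,280),(-54,0,86)),((710,270),(-54,-194,86)),((716,451),(-165,-194,86)),((398,460),(-165,0,86))]
U=np.array([[190+a/3.4,170+b/3.4] for (a,b),_ in pts])
fun=lambda r:np.concatenate([proj(f,rig2w(p,r))-u for (_,p),u in zip(pts,U)])
s=least_squares(fun,[0.6,0,0]); print(s.x,fun(s.x).reshape(-1,2).round(1))
import h; h.RIG=s.x
open("h.py","a").write(f"RIG=({s.x[0]:.4f},{s.x[1]:.4f},{s.x[2]:.4f})\n")
px=lambda a,b,z:w2rig(plane(f,(190+a/3.4,170+b/3.4),z)).round(1)
print("handle end",px(222,202,.04),"tray far",px(645,195,.032))
for n,p in dict(handle=(0,100,35),load=(0,124,10),home=(0,-80,10),lev=(-93,-97,108)).items(): print(n,rig2w(p).round(4))
E
```

```text
[ 0.60145648 -0.01538989  0.00615826] [[-0.2 -0.4]
 [-0.2  0.7]
 [ 0.4 -0.3]
 [ 0.1  0.8]
 [-0.9 -1.2]
 [ 0.7 -0.5]
 [ 1.1  0.7]
 [-1.   0.3]]
handle end [ -0.5 106.6  40. ] tray far [  -1.6 -160.1   32. ]
handle [0.6008 0.0846 0.035 ]
load [0.6007 0.1086 0.01  ]
home [ 0.6019 -0.0954  0.01  ]
lev [ 0.5091 -0.113   0.108 ]
```

Request:
servo_tool(deltas=[[-0.1, 0, 0, -15, 0, 0, -7], [-0.1, 0, 0, -15, 0, 0, -7], [-0.1, 0, 0, -15, 0, 0, -7], [-0.1, 0, 0, -15, 0, 0, -7], [-0.1, 0, 0, -15, 0, 0, -7], [-0.1, 0, 0, -15, 0, 0, -7], [-0.1, 0, 0, -15, 0, 0, -7], [-0.1, 0, 0, -15, 0, 0, -7], [-0.1, 0, 0, -15, 0, 0, -7], [-0.1, -38, -17.5, 0, 0, 0, 0], [-0.1, -38, -17.5, 0, 0, 0, 0], [-0.1, -38, -17.5, 0, 0, 0, 0], [-0.1, -38, -17.5, 0, 0, 0, 0], [-0.1, -38, -17.5, 0, 0, 0, 0], [-0.1, -38, -17.5, 0, 0, 0, 0], [-0.1, -38, -17.5, 0, 0, 0, 0], [-0.1, -38, -17.5, 0, 0, 0, 0], [-0.1, -38, -17.5, 0, 0, 0, 0], [-0.1, -38, -17.5, 0, 0, 0, 0], [-0.1, -38, -17.5, 0, 0, 0, 0]], squeeze=30)

```text
t: 3.42
eef_pos: [0.498, -0.1843, 0.3621]
ee_rot: [-3.141, -0.0, -1.573]
force: [2.1, 0.4, 0.3]
width: 0.0482
gripper_force: 0.0
```

Request:
servo_tool(deltas=[[-0.1, -40, -17, 0, 0, 0, 0], [-0.1, -40, -17, 0, 0, 0, 0], [-0.1, -40, -17, 0, 0, 0, 0], [-0.1, -40, -17, 0, 0, 0, 0], [-0.1, -40, -17, 10, 0, 0, 0], [-0.1, -39, -18, 30, 0, 0, 0], [-0.1, 0, 0, 40, 0, 0, 0], [-0.1, 0, 0, 40, 0, 0, 0], [-0.1, 0, 0, 40, 0, 0, 0], [-0.1, 0, 0, 40, 0, 0, 0], [-0.1, 0, 0, 0, 0, 0, -0.5], [-0.1, 0, 0, 0, 0, 0, 0], [-0.1, 0, 0, 0, 0, 0, 0]])

```text
t: 4.5
eef_pos: [0.5952, 0.0353, 0.1709]
ee_rot: [-3.139, -0.0, -1.564]
force: [1.5, 0.4, 0.8]
width: 0.0479
gripper_force: 0.0
```

Run:
```python
from h import *
f=arm.grab_frame("wrist"); save(f,"w1"); print(arm.get_state()["eef_pos"])
print(f["K"][0],f["position"])
for q in ("tray_handle","tin0"): print(q,[(np.round(world(f,d["at"]),3).tolist(),round(d["conf"],2)) for d in arm.recognise(q,f)][:5])
```

```text
[0.59556857 0.0355341  0.17156176]
[371.64829954   0.         316.33090963] [ 0.59558536 -0.04400868  0.32869357]
tray_handle [([0.601, -0.073, 0.012], 0.91)]
tin0 [([0.349, 0.354, 0.06], 0.66)]
```

View pics/w1.png

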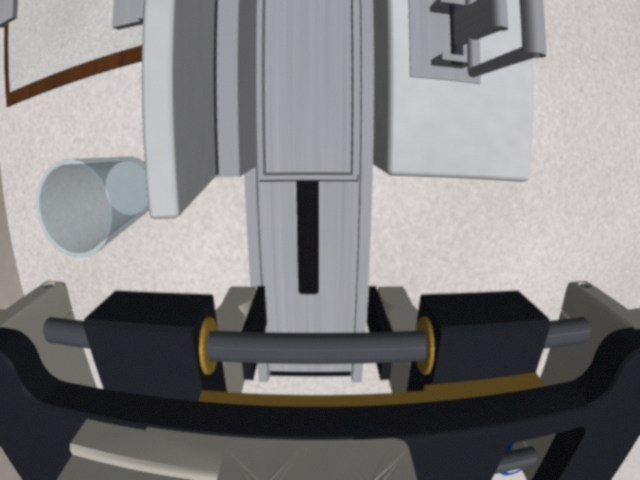

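Handle is centred at u≈308, ending at v≈293, matching the top estimate; descend and grip.

Request:
servo_tool(deltas=[[-0.1, -19, -6, 0, 0, 0, 0], [-0.1, 0, 0, 35, 0, 0, 0], [-0.1, 0, 0, 35, 0, 0, 0], [-0.1, 0, 0, 30, 0, 0, 0], [-0.1, 0, 0, 25, 0, 0, 0], [-0.1, 0, 0, 12, 0, 0, 0], [-0.1, 0, 0, 10, 0, 0, 0], [-0.1, 0, 0, 0, 0, 0, 0], [-0.1, 0, 0, 0, 0, 0, 0], [-0.1, 0, 0, 0, 0, 0, 0], [1, 0, 0, 0, 0, 0, 0], [1, 0, 0, 0, 0, 0, 0], [1, 0, 0, 0, 0, 0, 0], [1, 0, 0, 0, 0, 0, 0], [1, 0, 0, 0, 0, 0, 0], [1, 0, 0, 0, 0, 0, 0]])

```text
t: 5.98
eef_pos: [0.6, 0.0544, 0.0218]
ee_rot: [-3.141, 0.0, -1.564]
force: [1.1, 1.2, 2.2]
width: 0.0175
gripper_force: 30.0
```

Request:
servo_tool(deltas=[[1, -5, 0, 0, 0, 0, 0], [1, -15, 0, 0, 0, 0, 0], [1, -20, 0, 0, 0, 0, 0], [1, -20, 0, 0, 0, 0, 0], [1, -20, 0, 0, 0, 0, 0], [1, -20, 0, 0, 0, 0, 0], [1, -20, 0, 0, 0, 0, 0], [1, -20, 0, 0, 0, 0, 0], [1, -20, 0, 0, 0, 0, 0], [1, -20, 0, 0, 0, 0, 0], [1, -15, 0, 0, 0, 0, 0], [1, -5, 0, 0, 0, 0, 0], [1, 0, 0, 0, 0, 0, 0], [1, 0, 0, 0, 0, 0, 0]])

```text
t: 7.15
eef_pos: [0.5984, 0.2561, 0.0218]
ee_rot: [-3.14, 0.002, -1.564]
force: [-1.4, 3.3, 4.2]
width: 0.0177
gripper_force: 29.9
```

Run:
```python
from h import *
s=arm.get_state();print(s["eef_pos"],w2rig(s["eef_pos"]))
f=arm.grab_frame("top"); save(f,"t2")
g=arm.grab_frame("scene"); save(g,"s2")
for n,p in dict(stripeA=(0,212,10),stripeB=(0,218,10),corner1=(40,212,32),corner2=(-40,212,32),far=(40,36,32)).items(): print(n,proj(f,rig2w(p)).round(1),proj(g,rig2w(p)).round(1))
i=cv2.imread("pics/t2.png")[190:290,180:340]; a=cv2.resize(i,(640,400),interpolation=cv2.INTER_CUBIC)
i=cv2.imread("pics/s2.png")[250:360,300:460]; b=cv2.resize(i,(640,440),interpolation=cv2.INTER_CUBIC)
cv2.imwrite("pics/c2.png",cv2.resize(np.vstack([a,b]),(457,600)))
for q in ("tin0",):
  for h in (f,g): print(q,[(np.round(world(h,d["at"]),3).tolist(),round(d["conf"],2)) for d in arm.recognise(q,h)][:4])
```

```text
[0.59842973 0.25614307 0.02176053] [ -1.38665708 271.55688691  21.76053208]
stripeA [208.8 232.1] [400.8 323.2]
stripeB [206.  232.1] [403.1 324.2]
corner1 [206.8 212.5] [396.  332.3]
corner2 [206.9 249.3] [407.9 305.8]
far [288.2 210.5] [328.7 303. ]
tin0 [([0.433, 0.357, 0.06], 0.95), ([0.426, 0.25, 0.057], 0.93), ([0.343, 0.326, 0.061], 0.81)]
tin0 [([0.451, 0.361, 0.057], 0.62)]
```

View pics/c2.png

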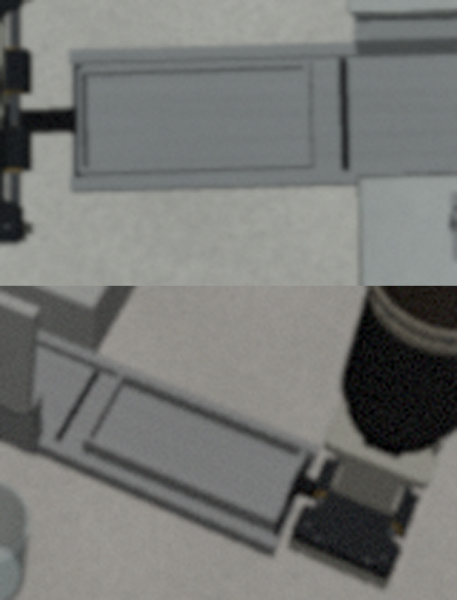

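Run:
```python
from h import *
f=arm.grab_frame("wrist"); save(f,"w2")
g=cv2.cvtColor(cv2.imread("pics/t2.png"),cv2.COLOR_BGR2GRAY).astype(float)
o=cv2.cvtColor(cv2.imread("pics/top0.png"),cv2.COLOR_BGR2GRAY).astype(float)
for a in (slice(219,226),slice(238,245)):
  print(g[a,200:214].mean(0).round(),g[a,282:294].mean(0).round(),'orig',o[a,200:214].mean(0).round())
```

```text
[158. 157. 157. 155. 145. 116.  89.  97.  96.  85. 101. 118. 123. 124.] [123. 123. 122. 122. 122. 118. 107. 109. 118. 121. 121. 120.] orig [149. 148. 147. 146. 137. 106.  62.  37.  65.  98. 114. 117. 117. 116.]
[158. 157. 157. 155. 147. 122.  92.  96.  99.  85.  92. 111. 121. 122.] [121. 121. 121. 122. 122. 118. 111. 107. 113. 118. 119. 120.] orig [148. 149. 147. 146. 138. 114.  72.  40.  62.  95. 113. 116. 116. 116.]
```

View pics/w2.png

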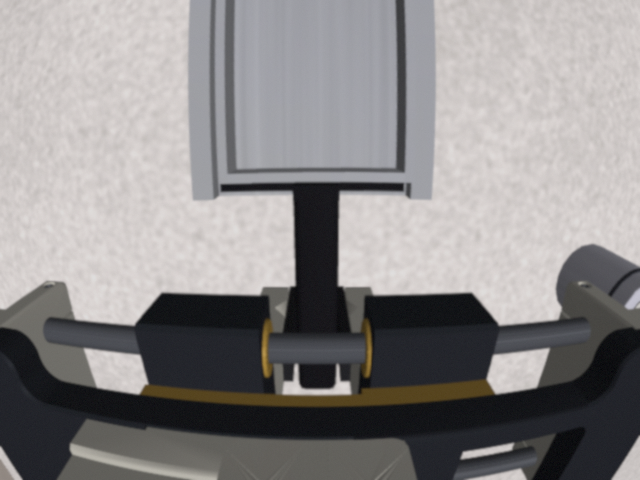

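```bash
cat >> h.py <<'E'
def fproj(f,P):
    c=camR(f).T@(np.array(P)-np.array(f["position"])); K=np.array(f["K"]); r=np.hypot(c[0],c[1]); th=np.arctan2(r,c[2])
    return np.array([K[0][2]+K[0][0]*th*c[0]/r,K[1][2]+K[1][1]*th*c[1]/r])
E
python3 - <<'E'
from h import *
f=arm.grab_frame("wrist"); print(arm.get_state()["eef_pos"])
for p in [(-25,208,32),(-25,212,32),(-25,212,10),(-25,218,10),(-25,220,10),(-44,220,20),(44,220,20),(-40,212,32),(40,212,32)]: print(p,fproj(f,rig2w(p)).round(1))
g=cv2.cvtColor(cv2.imread("pics/w2.png"),cv2.COLOR_BGR2GRAY)
print([(v,int(g[v,358:372].mean()),int(g[v,250:266].mean())) for v in range(164,202)])
E
```

```text
[0.59874238 0.25505812 0.02172937]
(-25, 208, 32) [376.8 172.9]
(-25, 212, 32) [376.6 182.7]
(-25, 212, 10) [369.1 175.9]
(-25, 218, 10) [368.7 188.7]
(-25, 220, 10) [368.6 193. ]
(-44, 220, 20) [413.5 197.5]
(44, 220, 20) [216.  197.6]
(-40, 212, 32) [412.5 183.5]
(40, 212, 32) [216.7 183.7]
[(164, 164, 167), (165, 162, 168), (166, 156, 166), (167, 136, 157), (168, 106, 133), (169, 88, 105), (170, 88, 90), (171, 108, 93), (172, 139, 112), (173, 157, 137), (174, 163, 155), (175, 163, 161), (176, 163, 162), (177, 163, 162), (178, 164, 162), (179, 163, 162), (180, 158, 161), (181, 138, 152), (182, 94, 127), (183, 48, 84), (184, 28, 43), (185, 25, 26), (186, 25, 24), (187, 24, 23), (188, 27, 25), (189, 46, 37), (190, 85, 72), (191, 129, 119), (192, 157, 154), (193, 169, 168), (194, 181, 176), (195, 196, 190), (196, 206, 202), (197, 209, 208), (198, 211, 209), (199, 210, 207), (200, 210, 205), (201, 210, 204)]
```

Tray end ~0.9 mm short of the stripe's inner edge (edge v≈182, stripe's outer edge v≈190). Nudge, release, rise, and move over the nearer tin.

Request:
servo_tool(deltas=[[1, -1, 0, 0, 0, 0, 0], [1, 0, 0, 0, 0, 0, 0], [1, 0, 0, 0, 0, 0, 0], [-0.1, 0, 0, 0, 0, 0, 0], [-0.1, 0, 0, 0, 0, 0, 0], [-0.1, 0, 0, 0, 0, 0, 0], [-0.1, 0, 0, 0, 0, 0, 0], [-0.1, 0, 0, -10, 0, 0, 0], [-0.6, 0, 0, -30, 0, 0, 0], [-0.6, 0, 0, -40, 0, 0, 0], [-0.6, 0, 0, -40, 0, 0, 0], [-0.6, 0, 0, -20, 0, 0, 0], [-0.6, 0, 35, 0, 0, 0, 0], [-0.6, 0, 35, 0, 0, 0, 0], [-0.6, 0, 35, 0, 0, 0, 0], [-0.6, 0, 35, 0, 0, 0, 0], [-0.6, 0, 32, 0, 0, 0, 0], [-0.6, 5, 0, 0, 0, 0, 0], [-0.6, 0, 0, 0, 0, 0, 0], [-0.6, 0, 0, 0, 0, 0, 0]])

```text
t: 9.12
eef_pos: [0.4267, 0.2495, 0.1624]
ee_rot: [-3.14, 0.001, -1.564]
force: [0.3, -0.6, 0.4]
width: 0.07
gripper_force: 0.0
```

Run:
```python
from h import *
print(arm.get_state()["eef_pos"])
f=arm.grab_frame("wrist"); save(f,"w3"); t=arm.grab_frame("top"); save(t,"t3")
print([(np.round(world(t,d["at"]),3).tolist(),round(d["conf"],2)) for d in arm.recognise("tin0",t)][:4])
print([(np.round(world(f,d["at"]),3).tolist(),round(d["conf"],2)) for d in arm.recognise("tin0",f)][:4])
```

```text
[0.42669349 0.24954748 0.16238202]
[([0.574, -0.095, 0.082], 0.33)]
[([0.427, 0.244, 0.06], 0.8), ([0.439, 0.367, 0.063], 0.75), ([0.366, 0.336, 0.012], 0.59)]
```

View pics/w3.png

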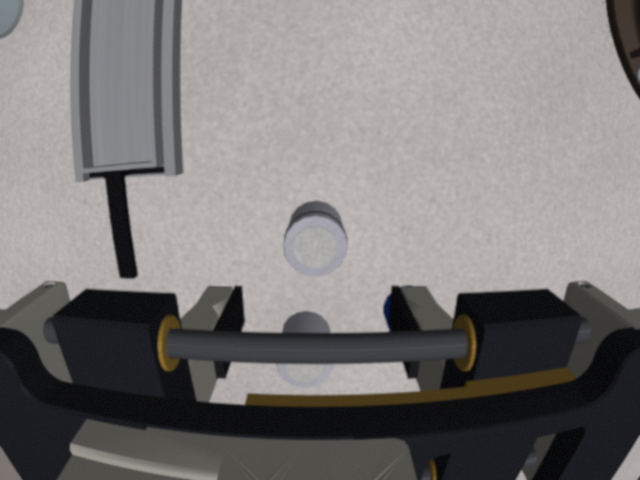

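Grey tin 1 lies at (315,245), tin 2 behind at (303,365), blue at (390,310) outside the finger path.

Request:
servo_tool(deltas=[[-0.6, 4, 0, 35, 0, 0, 0], [-0.6, 0, 0, 35, 0, 0, 0], [-0.6, 0, 0, 35, 0, 0, 0], [-0.6, 0, 0, 25, 0, 0, 0], [-0.6, 0, 0, 10, 0, 0, 0], [-0.6, 0, 0, 0, 0, 0, 0], [1, 0, 0, 0, 0, 0, 0], [1, 0, 0, 0, 0, 0, 0], [1, 0, 0, 0, 0, 0, 0], [1, 0, 0, 0, 0, 0, 0], [1, 0, 0, 0, 0, 0, 0], [1, 0, 0, -30, 0, 0, 0], [1, 0, 0, -40, 0, 0, 0], [1, 0, 0, -20, 0, 0, 0], [1, 0, 0, 0, 0, 0, 0]], squeeze=30)

```text
t: 10.57
eef_pos: [0.4284, 0.2474, 0.1166]
ee_rot: [-3.135, 0.006, -1.564]
force: [0.1, 1.1, -0.4]
width: 0.0473
gripper_force: 30.0
```

Request:
servo_tool(deltas=[[1, 15, -15, 0, 0, 0, 0], [1, 25, -25, 0, 0, 0, 0], [1, 25, -25, 0, 0, 0, 0], [1, 25, -25, 0, 0, 0, 0], [1, 25, -25, 0, 0, 0, 0], [1, 25, -25, 0, 0, 0, 0], [1, 20, -20, 0, 0, 0, 0], [1, 11, -12, 0, 0, 0, 0], [1, 0, 0, 0, 0, 0, 0], [1, 0, 0, 25, 0, 0, 0], [1, 0, 0, 25, 0, 0, 0], [1, 0, 0, 15, 0, 0, 0], [1, 0, 0, 5, 0, 0, 0], [1, 0, 0, 0, 0, 0, 0], [1, 0, 0, 0, 0, 0, 0]])

```text
t: 11.82
eef_pos: [0.5995, 0.0756, 0.0419]
ee_rot: [-3.141, -0.0, -1.564]
force: [0.0, 0.3, -0.3]
width: 0.047
gripper_force: 30.0
```

Run:
```python
from h import *
s=arm.get_state();print(s["eef_pos"],w2rig(s["eef_pos"]),s["force"],s["width"])
f=arm.grab_frame("wrist"); save(f,"w4")
```

```text
[0.59947759 0.07560821 0.04188444] [-1.45812123 91.01899685 41.88443978] [ 0.02642091  0.27689045 -0.25830118] 0.04703478975698025
```

View pics/w4.png

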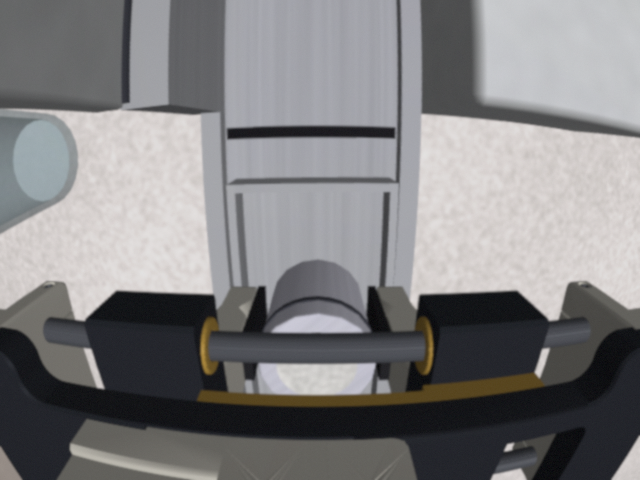

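Tin 1 centred in the tray, hanging just above its floor. Lower, release, go to tin 2.

Request:
servo_tool(deltas=[[1, 0, 0, 3, 0, 0, 0], [1, 0, 0, 2, 0, 0, 0], [1, 0, 0, 0, 0, 0, 0], [-0.5, 0, 0, 0, 0, 0, 0], [-0.5, 0, 0, 0, 0, 0, 0], [-0.5, 0, 0, 0, 0, 0, 0], [-0.6, 0, 0, -20, 0, 0, 0], [-0.6, 0, 0, -40, 0, 0, 0], [-0.6, 0, 0, -40, 0, 0, 0], [-0.6, -5, 5, -25, 0, 0, 0], [-0.6, -36, 20, 0, 0, 0, 0], [-0.6, -36, 20, 0, 0, 0, 0], [-0.6, -36, 20, 0, 0, 0, 0], [-0.6, -36, 20, 0, 0, 0, 0], [-0.6, -36, 20, 0, 0, 0, 0], [-0.6, -36, 20, 0, 0, 0, 0], [-0.6, -36, 20, 0, 0, 0, 0], [-0.6, -29, 17, 0, 0, 0, 0], [-0.6, 0, 0, 0, 0, 0, 0], [-0.6, 0, 0, 0, 0, 0, 0]])

```text
t: 13.53
eef_pos: [0.4345, 0.3619, 0.1615]
ee_rot: [-3.141, 0.0, -1.561]
force: [-0.5, -0.2, 0.4]
width: 0.0699
gripper_force: 0.0
```

Run:
```python
from h import *
print(arm.get_state()["eef_pos"])
f=arm.grab_frame("wrist"); save(f,"w5"); s=arm.grab_frame("scene"); save(s,"s5")
for c in (f,s): print([(np.round(world(c,d["at"]),3).tolist(),round(d["conf"],2)) for d in arm.recognise("tin0",c)][:5])
```

```text
[0.43454363 0.36192255 0.16152426]
[([0.436, 0.364, 0.064], 0.87), ([0.349, 0.336, 0.058], 0.77)]
[([0.358, 0.326, 0.043], 0.73), ([0.611, 0.088, 0.072], 0.68), ([0.45, 0.36, 0.057], 0.67)]
```

View pics/w5.png

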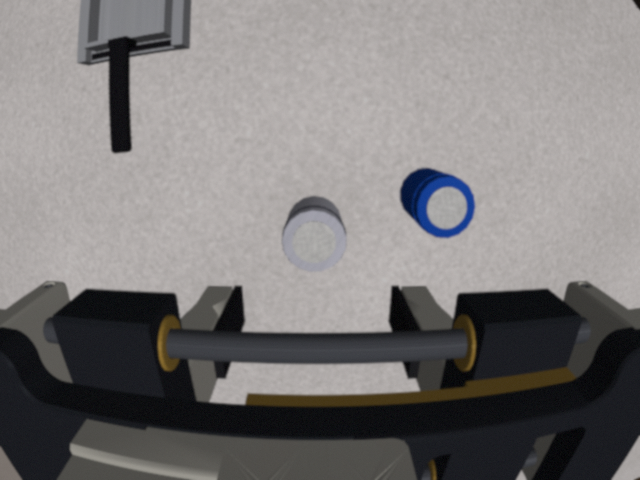

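Run:
```python
from h import *
f=arm.grab_frame("wrist")
for y in (.352,.357,.362): print(y,fproj(f,(.435,y,.06)))
```

```text
0.352 [318.23489125 230.97327963]
0.357 [318.19530445 237.59484564]
0.362 [318.1557484  244.14709934]
```

Grey tin at (314,240) → (0.438, 0.359); blue is well clear.

Request:
servo_tool(deltas=[[-0.6, 3, -3, 35, 0, 0, 0], [-0.6, 0, 0, 35, 0, 0, 0], [-0.6, 0, 0, 35, 0, 0, 0], [-0.6, 0, 0, 25, 0, 0, 0], [-0.6, 0, 0, 10, 0, 0, 0], [-0.6, 0, 0, 0, 0, 0, 0], [1, 0, 0, 0, 0, 0, 0], [1, 0, 0, 0, 0, 0, 0], [1, 0, 0, 0, 0, 0, 0], [1, 0, 0, 0, 0, 0, 0], [1, 0, 0, 0, 0, 0, 0], [1, 0, 0, -30, 0, 0, 0], [1, 0, 0, -40, 0, 0, 0], [1, 0, 0, -20, 0, 0, 0], [1, 0, 0, 0, 0, 0, 0], [1, 0, 0, 0, 0, 0, 0]], squeeze=30)

```text
t: 15.12
eef_pos: [0.4389, 0.3581, 0.1132]
ee_rot: [-3.14, 0.003, -1.564]
force: [-0.1, -0.6, -2.0]
width: 0.0479
gripper_force: 30.0
```

Request:
servo_tool(deltas=[[1, 15, -10, 0, 0, 0, 0], [1, 30, -22, 0, 0, 0, 0], [1, 30, -25, 0, 0, 0, 0], [1, 30, -25, 0, 0, 0, 0], [1, 30, -25, 0, 0, 0, 0], [1, 30, -25, 0, 0, 0, 0], [1, 30, -20, 0, 0, 0, 0], [1, 19, -10, 0, 0, 0, 0], [1, 0, 0, 0, 0, 0, 0], [1, 0, 0, 25, 0, 0, 0], [1, 0, 0, 25, 0, 0, 0], [1, 0, 0, 15, 0, 0, 0], [1, 0, 0, 5, 0, 0, 0], [1, 0, 0, 0, 0, 0, 0], [1, 0, 0, 0, 0, 0, 0]])

```text
t: 16.37
eef_pos: [0.6018, 0.1445, 0.0413]
ee_rot: [3.141, -0.001, -1.564]
force: [0.7, 0.3, -0.6]
width: 0.0477
gripper_force: 30.0
```

Request:
servo_tool(deltas=[[1, 0, 0, 3, 0, 0, 0], [1, 0, 0, 1.5, 0, 0, 0], [1, 0, 0, 0, 0, 0, 0], [-0.5, 0, 0, 0, 0, 0, 0], [-0.5, 0, 0, 0, 0, 0, 0], [-0.5, 0, 0, 0, 0, 0, 0], [-0.5, 0, 0, -20, 0, 0, 0], [-0.5, 0, 0, -40, 0, 0, 0], [-0.5, 0, 0, -40, 0, 0, 0], [-0.3, -25, 0, -20, 0, 0, 0], [-0.1, -30, 0, 0, 0, 0, 0], [-0.1, -30, 0, 0, 0, 0, 0], [-0.1, -25, 2, 0, 0, 0, 0], [-0.1, 0, 0, 0, 0, 0, 0], [-0.1, 0, 0, 0, 0, 0, 0]])

```text
t: 17.62
eef_pos: [0.599, 0.2556, 0.1569]
ee_rot: [-3.142, 0.0, -1.562]
force: [1.1, -1.1, 0.2]
width: 0.0484
gripper_force: 0.0
```

Run:
```python
from h import *
print(arm.get_state()["eef_pos"])
f=arm.grab_frame("wrist"); save(f,"w6")
for p in [(0,310,40),(-25,212,32),(-25,218,10)]: print(p,fproj(f,rig2w(p)).round(1))
print([(np.round(world(f,d["at"]),3).tolist(),round(d["conf"],2)) for d in arm.recognise("tin0",f)][:5])
```

```text
[0.59896388 0.25561229 0.15686017]
(0, 310, 40) [315.7 281.5]
(-25, 212, 32) [348.8 157.2]
(-25, 218, 10) [346.4 162.5]
[([0.362, 0.329, 0.019], 0.94), ([0.603, 0.155, 0.078], 0.91), ([0.597, 0.099, 0.071], 0.61)]
```

View pics/w6.png

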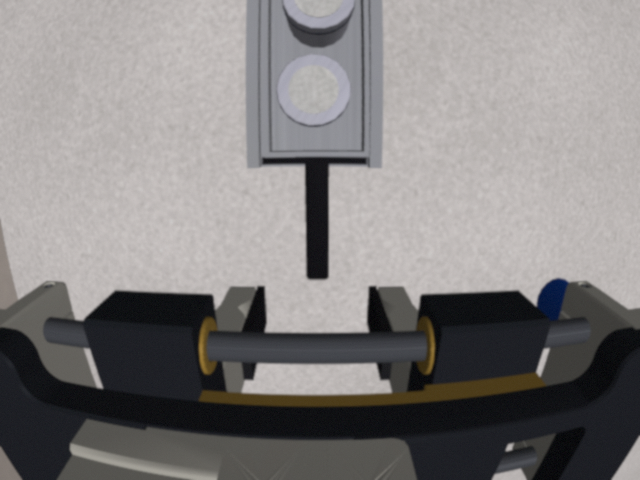

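Both tins stand upright in the tray ((315,90) and (318,10)); the tray end is at the stripe. Grip the handle again.

Request:
servo_tool(deltas=[[-0.1, 0, 0, 35, 0, 0, 0], [-0.1, 0, 0, 35, 0, 0, 0], [-0.1, 0, 0, 35, 0, 0, 0], [-0.1, 0, 0, 20, 0, 0, 0], [-0.1, 0, 0, 10, 0, 0, 0], [-0.1, 0, 0, 0, 0, 0, 0], [-0.1, 0, 0, 0, 0, 0, 0], [1, 0, 0, 0, 0, 0, 0], [1, 0, 0, 0, 0, 0, 0], [1, 0, 0, 0, 0, 0, 0], [1, 0, 0, 0, 0, 0, 0], [1, 0, 0, 0, 0, 0, 0]], squeeze=40)

```text
t: 18.72
eef_pos: [0.5995, 0.2545, 0.0226]
ee_rot: [-3.141, 0.001, -1.564]
force: [-0.5, 0.5, 0.4]
width: 0.0205
gripper_force: 0.0
```

Request:
servo_tool(deltas=[[1, 3, 0, 0, 0, 0, 0], [1, 8, 0, 0, 0, 0, 0], [1, 13, 0, 0, 0, 0, 0], [1, 15, 0, 0, 0, 0, 0], [1, 15, 0, 0, 0, 0, 0], [1, 15, 0, 0, 0, 0, 0], [1, 15, 0, 0, 0, 0, 0], [1, 15, 0, 0, 0, 0, 0], [1, 15, 0, 0, 0, 0, 0], [1, 15, 0, 0, 0, 0, 0], [1, 15, 0, 0, 0, 0, 0], [1, 15, 0, 0, 0, 0, 0], [1, 15, 0, 0, 0, 0, 0], [1, 13, 0, 0, 0, 0, 0], [1, 8, 0, 0, 0, 0, 0], [1, 4, 0, 0, 0, 0, 0], [1, 0, 0, 0, 0, 0, 0], [1, 0, 0, 0, 0, 0, 0], [1, 0, 0, 0, 0, 0, 0]])

```text
t: 20.3
eef_pos: [0.6009, 0.0544, 0.0224]
ee_rot: [-3.141, -0.001, -1.564]
force: [1.2, -3.8, 5.8]
width: 0.0173
gripper_force: 40.0
```

Run:
```python
from h import *
s=arm.get_state();print(s["eef_pos"],s["width"],s["gripper_force"])
f=arm.grab_frame("wrist"); save(f,"w7")
for p in [(-25,8,32),(-25,8,10),(-25,14,10)]: print(p,fproj(f,rig2w(p)).round(1))
g=cv2.cvtColor(f["color"],cv2.COLOR_RGB2GRAY)
print([(v,int(g[v,358:372].mean()),int(g[v,250:266].mean())) for v in range(164,204)])
```

```text
[0.60094271 0.05438062 0.02244308] 0.017293588943907926 40.00015676021576
(-25, 8, 32) [378.8 174.7]
(-25, 8, 10) [371.  169.1]
(-25, 14, 10) [370.7 181.9]
[(164, 183, 187), (165, 183, 187), (166, 183, 187), (167, 182, 187), (168, 179, 186), (169, 163, 174), (170, 130, 144), (171, 103, 111), (172, 98, 99), (173, 112, 104), (174, 141, 126), (175, 166, 154), (176, 179, 173), (177, 182, 180), (178, 183, 181), (179, 182, 181), (180, 183, 181), (181, 183, 181), (182, 181, 180), (183, 170, 174), (184, 157, 167), (185, 166, 173), (186, 177, 181), (187, 181, 184), (188, 181, 185), (189, 181, 184), (190, 181, 185), (191, 181, 185), (192, 181, 185), (193, 181, 185), (194, 181, 185), (195, 181, 185), (196, 181, 185), (197, 181, 185), (198, 181, 185), (199, 181, 185), (200, 181, 185), (201, 181, 185), (202, 181, 185), (203, 181, 185)]
```

Request:
servo_tool(deltas=[[1, 3, 0, 0, 0, 0, 0], [1, 0, 0, 0, 0, 0, 0], [1, 0, 0, 0, 0, 0, 0]])

```text
t: 20.6
eef_pos: [0.6013, 0.0526, 0.0225]
ee_rot: [-3.14, 0.0, -1.564]
force: [1.2, 2.3, 6.7]
width: 0.0176
gripper_force: 40.0
```

Run:
```python
from h import *
s=arm.get_state();print(s["eef_pos"],s["width"],s["gripper_force"])
f=arm.grab_frame("wrist"); save(f,"w7")
for p in [(-25,8,32),(-25,8,10),(-25,14,10)]: print(p,fproj(f,rig2w(p)).round(1))
g=cv2.cvtColor(f["color"],cv2.COLOR_RGB2GRAY)
print([(v,int(g[v,358:372].mean()),int(g[v,250:266].mean())) for v in range(176,196)])
```

```text
[0.60127109 0.05263274 0.02247308] 0.01763322913362864 40.00138342380524
(-25, 8, 32) [379.5 179. ]
(-25, 8, 10) [371.6 172.8]
(-25, 14, 10) [371.3 185.5]
[(176, 179, 175), (177, 184, 182), (178, 185, 183), (179, 185, 183), (180, 185, 183), (181, 185, 183), (182, 183, 182), (183, 173, 173), (184, 143, 147), (185, 94, 102), (186, 59, 60), (187, 91, 72), (188, 143, 119), (189, 173, 159), (190, 181, 179), (191, 182, 186), (192, 182, 186), (193, 183, 187), (194, 183, 187), (195, 183, 187)]
```

View pics/w7.png

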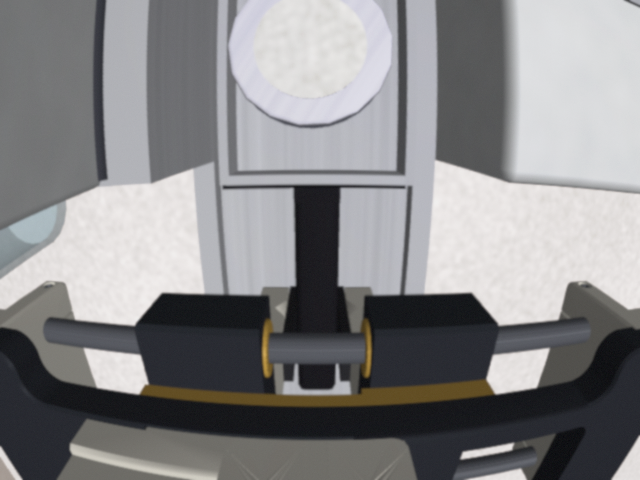

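Request:
servo_tool(deltas=[[1, 1.2, 0, 0, 0, 0, 0], [1, 0, 0, 0, 0, 0, 0], [1, 0, 0, 0, 0, 0, 0]])

```text
t: 20.9
eef_pos: [0.6013, 0.0521, 0.0225]
ee_rot: [-3.14, 0.001, -1.564]
force: [-0.0, 5.0, 6.4]
width: 0.0174
gripper_force: 40.0
```

Run:
```python
from h import *
s=arm.get_state();print(s["eef_pos"],s["width"],s["gripper_force"])
f=arm.grab_frame("wrist")
for p in [(-25,8,32),(-25,14,10)]: print(p,fproj(f,rig2w(p)).round(1))
g=cv2.cvtColor(f["color"],cv2.COLOR_RGB2GRAY)
print([(v,int(g[v,358:372].mean()),int(g[v,250:266].mean())) for v in range(179,196)])
```

```text
[0.60134142 0.05209859 0.02247541] 0.017446133129428186 40.00229895114899
(-25, 8, 32) [379.6 180.5]
(-25, 14, 10) [371.4 186.8]
[(179, 186, 183), (180, 185, 184), (181, 186, 184), (182, 184, 182), (183, 174, 174), (184, 144, 148), (185, 95, 102), (186, 50, 57), (187, 39, 39), (188, 72, 68), (189, 121, 116), (190, 159, 157), (191, 177, 179), (192, 182, 186), (193, 183, 187), (194, 183, 187), (195, 183, 188)]
```

Request:
servo_tool(deltas=[[1, 1, 0, 0, 0, 0, 0], [1, 0, 0, 0, 0, 0, 0], [-0.1, 0, 0, 0, 0, 0, 0], [-0.1, 0, 0, 0, 0, 0, 0], [-0.1, 0, 0, 0, 0, 0, 0], [-0.1, 0, 0, 0, 0, 0, 0], [-0.1, 0, 0, -10, 0, 0, 0], [-0.1, 0, 0, -30, 0, 0, 0], [-0.1, 0, 0, -40, 0, 0, 0], [1, 0, 0, -40, 0, 0, 0], [1, 0, 0, -40, 0, 0, 0], [1, 0, 0, -40, 0, 0, 0], [1, 0, 0, -40, 0, 0, 0], [1, 0, 0, -40, 0, 0, 0], [1, 0, -35, 0, 0, 0, 0], [1, 10, -35, 0, 0, 0, 0], [1, 30, -35, 0, 0, 0, 0], [1, 30, 0, 0, 0, 0, 0], [1, 14, 0, 0, 0, 0, 0], [1, 0, 0, 0, 0, 0, 0]])

```text
t: 22.62
eef_pos: [0.7023, -0.0337, 0.3016]
ee_rot: [3.14, -0.001, -1.568]
force: [-0.5, 0.4, 0.1]
width: 0.0004
gripper_force: 0.0
```

Run:
```python
from h import *
s=arm.get_state();print(s["eef_pos"],w2rig(s["eef_pos"]),s["width"])
g=arm.grab_frame("scene"); save(g,"s8")
i=cv2.imread("pics/s8.png")[150:360,210:450]; cv2.imwrite("pics/c8.png",cv2.resize(i,(672,588),interpolation=cv2.INTER_CUBIC))
```

```text
[ 0.70227765 -0.0337384   0.30164417] [100.66201166 -18.96286904 301.64416601] 0.0004084733470833622
```

View pics/c8.png

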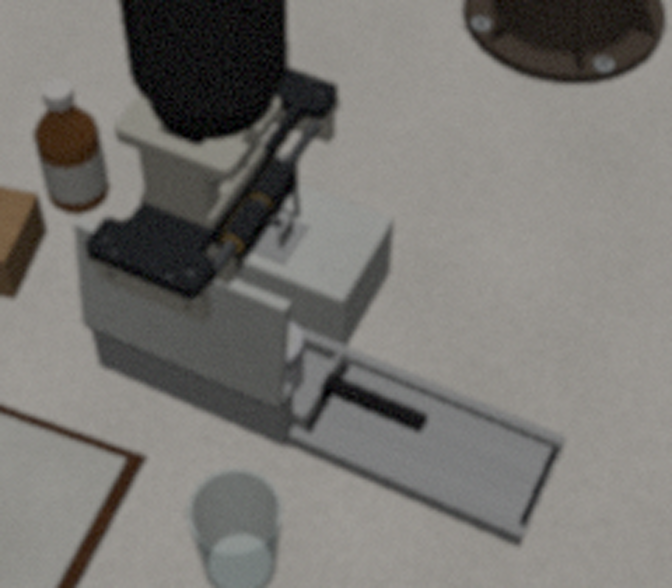

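Request:
servo_tool(deltas=[[1, 0, 0, 35, 0, 0, 0], [1, 0, 0, 35, 0, 0, 0], [1, 0, 0, 35, 0, 0, 0], [1, 0, 0, 26, 0, 0, 0], [1, 0, 0, 0, 0, 0, 0], [1, 0, 10, 0, 0, 0, 0], [1, 0, 10, 0, 0, 0, 0], [1, 0, 10, 0, 0, 0, 0], [1, 0, 10, 0, 0, 0, 0], [1, 0, 0, 0, 0, 0, 0]])

```text
t: 23.5
eef_pos: [0.6616, -0.0303, 0.173]
ee_rot: [-3.139, 0.001, -1.564]
force: [-0.3, -0.0, -0.5]
width: 0.0
gripper_force: 0.0
```

Request:
servo_tool(deltas=[[1, 0, 10, 2, 0, 0, 0], [1, 0, 10, 4, 0, 0, 0], [1, 0, 8, 5, 0, 0, 0]])

```text
t: 23.75
eef_pos: [0.6354, -0.0307, 0.162]
ee_rot: [-3.138, 0.0, -1.564]
force: [1.3, -0.1, 5.0]
width: 0.0005
gripper_force: 1.8
```

Run:
```python
from h import *
s=arm.get_state();print(s["eef_pos"],w2rig(s["eef_pos"]),s["force"])
g=arm.grab_frame("scene"); save(g,"s9")
for th in (0.7,0.8,.9,1,1.1,1.2,1.3,1.4,1.5):
  c,s_=np.cos(th),np.sin(th); print(th,proj(g,rig2w((60-120*c+12*s_,0,86+120*s_+12*c))).round())
i=cv2.imread("pics/s9.png")[150:360,210:450]; cv2.imwrite("pics/c9.png",cv2.resize(i,(672,588),interpolation=cv2.INTER_CUBIC))
```

```text
[ 0.63537114 -0.03072091  0.16197408] [ 33.77549549 -15.53061361 161.97407948] [ 1.30203863 -0.06767199  5.04557997]
0.7 [328. 244.]
0.8 [326. 245.]
0.9 [324. 246.]
1 [322. 248.]
1.1 [320. 250.]
1.2 [317. 252.]
1.3 [315. 256.]
1.4 [312. 259.]
1.5 [310. 263.]
```

View pics/c9.png

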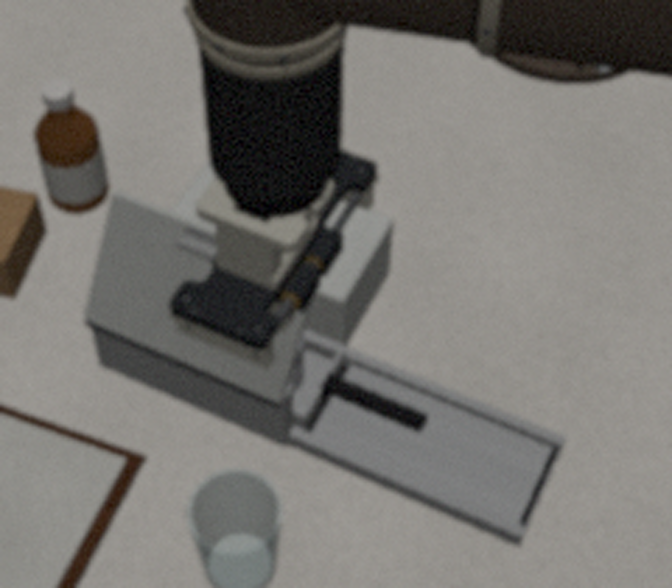

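Lid is tilting over under the finger. Continue along the arc and press.

Request:
servo_tool(deltas=[[1, 0, 13, 8, 0, 0, 0], [1, 0, 13, 9, 0, 0, 0], [1, 0, 9, 11, 0, 0, 0], [1, 0, 9, 12, 0, 0, 0], [1, 0, 4, 11, 0, 0, 0], [1, 0, 4, 11, 0, 0, 0], [1, 0, 0, 3, 0, 0, 0], [1, 0, 0, 3, 0, 0, 0], [1, 0, 0, 0, 0, 0, 0]])

```text
t: 24.55
eef_pos: [0.5828, -0.0312, 0.0977]
ee_rot: [-3.14, -0.001, -1.562]
force: [-19.1, 5.7, 48.1]
width: 0.0005
gripper_force: 24.4
```

Request:
servo_tool(deltas=[[1, 0, 0, -20, 0, 0, 0], [1, 0, 0, -40, 0, 0, 0], [1, 0, 0, -40, 0, 0, 0], [1, 0, 0, -40, 0, 0, 0], [1, 0, 0, -40, 0, 0, 0], [1, 0, 0, -20, 0, 0, 0], [1, 20, 29, 0, 0, 0, 0], [1, 20, 29, 0, 0, 0, 0], [1, 20, 29, 0, 0, 0, 0], [1, 22, 29, 0, 0, 0, 0], [1, 0, 0, 0, 0, 0, 0], [1, 0, 0, 0, 0, 0, 0]])

```text
t: 25.55
eef_pos: [0.4655, -0.1148, 0.2924]
ee_rot: [-3.141, 0.0, -1.566]
force: [0.8, 0.2, 0.4]
width: 0.0004
gripper_force: 0.0
```

Run:
```python
from h import *
s=arm.get_state();print(s["eef_pos"],w2rig(s["eef_pos"]),s["force"])
for n in ("scene","wrist"):
  g=arm.grab_frame(n); save(g,n+"10")
  for q in ("latch_bar","lever_tip","keeper_face","lid_edge"): print(n,q,[(w2rig(world(g,d["at"])).round().tolist(),round(d["conf"],2)) for d in arm.recognise(q,g)][:2])
a=cv2.imread("pics/scene10.png")[180:340,210:400]; b=cv2.imread("pics/wrist10.png")
cv2.imwrite("pics/c10.png",np.vstack([cv2.resize(a,(356,300),interpolation=cv2.INTER_CUBIC),cv2.resize(b[:360],(356,200))]))
cv2.imwrite("pics/c10.png",np.hstack([cv2.resize(a,(356,300),interpolation=cv2.INTER_CUBIC),cv2.resize(b,(400,300))]))
```

```text
[ 0.46548825 -0.1147897   0.29241618] [-136.62534575  -98.54452606  292.41618036] [0.77635941 0.20045882 0.43463371]
scene latch_bar []
scene lever_tip [([-92.0, -94.0, 162.0], 0.6)]
scene keeper_face [([8.0, -88.0, 95.0], 0.89)]
scene lid_edge [([11.0, -86.0, 97.0], 0.79)]
wrist latch_bar [([-87.0, -102.0, 199.0], 0.87)]
wrist lever_tip [([-94.0, -104.0, 202.0], 0.69)]
wrist keeper_face [([0.0, -105.0, 97.0], 0.74), ([-55.0, -113.0, 97.0], 0.36)]
wrist lid_edge [([-1.0, -110.0, 99.0], 0.69)]
```

View pics/c10.png

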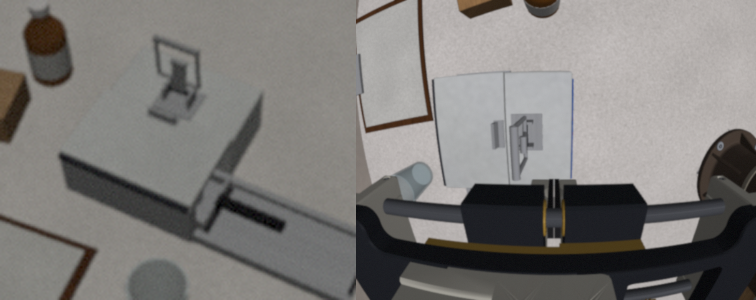

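Lid shut; lever and bail stand upright (bar ≈ rig x −87, z 199). Tip the bail over.

Request:
servo_tool(deltas=[[1, 0, 0, 35, 0, 0, 0], [1, 0, 0, 35, 0, 0, 0], [1, 0, 0, 30, 0, 0, 0], [1, 0, 0, 12, 0, 0, 0], [1, 0, 0, 0, 0, 0, 0], [1, 0, -8, 0, 0, 0, 0], [1, 0, -8, 0, 0, 0, 0], [1, 0, -8, 0, 0, 0, 0], [1, 0, -8, 0, 0, 0, 0], [1, 0, -8, 0, 0, 0, 0], [1, 0, -8, 0, 0, 0, 0], [1, 0, -8, 0, 0, 0, 0], [1, 0, -8, 0, 0, 0, 0], [1, 0, -4, 0, 0, 0, 0], [1, 0, 0, 0, 0, 0, 0], [1, 0, 0, 0, 0, 0, 0]])

```text
t: 27.38
eef_pos: [0.5351, -0.1135, 0.1796]
ee_rot: [3.141, 0.0, -1.565]
force: [0.0, -0.1, 0.0]
width: 0.0004
gripper_force: 0.0
```

Run:
```python
from h import *
s=arm.get_state();print(s["eef_pos"],w2rig(s["eef_pos"]),s["force"])
for n in ("scene","wrist"):
  g=arm.grab_frame(n); save(g,n+"11")
  for q in ("latch_bar","lever_tip"): print(n,q,[(w2rig(world(g,d["at"])).round().tolist(),round(d["conf"],2)) for d in arm.recognise(q,g)][:2])
```

```text
[ 0.53512564 -0.11348565  0.1796027 ] [-66.98121313 -97.67224948 179.60269785] [ 0.01364472 -0.11586383  0.02912856]
scene latch_bar [([-25.0, -86.0, 126.0], 0.48)]
scene lever_tip [([-61.0, -92.0, 128.0], 0.56)]
wrist latch_bar [([-33.0, -120.0, 106.0], 0.91)]
wrist lever_tip [([-68.0, -110.0, 115.0], 0.71)]
```

Bail has dropped behind the keeper (bar ≈ rig x −30, z 106). Now push the lever from its +x side.

Request:
servo_tool(deltas=[[1, 0, -12, 0, 0, 0, 0], [1, 0, 0, 15, 0, 0, 0], [1, 0, 0, 15, 0, 0, 0], [1, 0, 0, 0, 0, 0, 0], [1, 0, 8, 0, 0, 0, 0], [1, 0, 8, 0, 0, 0, 0], [1, 0, 8, 0, 0, 0, 0], [1, 0, 8, 0, 0, 0, 0], [1, 0, 8, 2, 0, 0, 0], [1, 0, 6, 2, 0, 0, 0], [1, 0, 0, 0, 0, 0, 0]])

```text
t: 28.6
eef_pos: [0.4996, -0.1137, 0.1459]
ee_rot: [3.141, 0.0, -1.565]
force: [-0.5, 0.2, -1.4]
width: 0.0006
gripper_force: 0.0
```

Run:
```python
from h import *
s=arm.get_state();print(s["eef_pos"],w2rig(s["eef_pos"]),s["force"])
for n in ("scene","top","wrist"):
  g=arm.grab_frame(n); save(g,n+"12")
  for q in ("latch_bar","lever_tip"): print(n,q,[(w2rig(world(g,d["at"])).round().tolist(),round(d["conf"],2)) for d in arm.recognise(q,g)][:2])
a=cv2.imread("pics/scene12.png")[170:300,240:400]; b=cv2.imread("pics/wrist12.png")
cv2.imwrite("pics/c12.png",np.hstack([cv2.resize(a,(370,300),interpolation=cv2.INTER_CUBIC),cv2.resize(b,(400,300))]))
```

```text
[ 0.4995645  -0.11366347  0.14594865] [-102.54277047  -97.62958868  145.9486492 ] [-0.53678173  0.15682844 -1.38609255]
scene latch_bar [([-43.0, -83.0, 110.0], 0.54)]
scene lever_tip [([17.0, -86.0, 98.0], 0.73), ([-70.0, -89.0, 115.0], 0.5)]
top latch_bar [([37.0, -78.0, 101.0], 0.46), ([3.0, 48.0, 44.0], 0.35)]
top lever_tip [([-3.0, -375.0, 60.0], 0.56)]
wrist latch_bar [([-64.0, -124.0, 113.0], 0.9)]
wrist lever_tip [([-55.0, -131.0, 96.0], 0.7), ([-95.0, -119.0, 118.0], 0.58)]
```

View pics/c12.png

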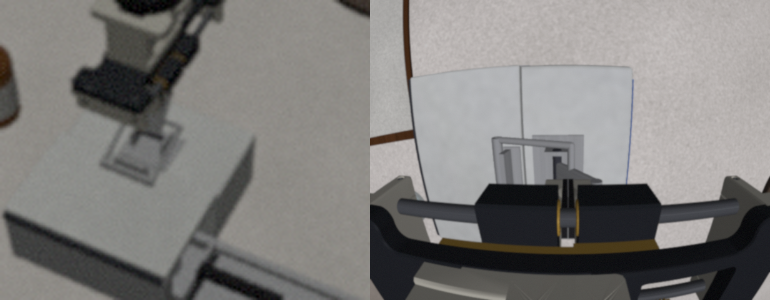

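Bail encloses the keeper with its bar on the hinge side; lever about half down. Re-approach from above and press the lever home.

Request:
servo_tool(deltas=[[1, 0, 0, -30, 0, 0, 0], [1, 0, 20, 0, 0, 0, 0], [1, 0, 23, 0, 0, 0, 0], [1, 0, 0, 25, 0, 0, 0], [1, 0, 0, 6, 0, 0, 0], [1, 0, 0, 6, 0, 0, 0], [1, 0, 1, 6, 0, 0, 0], [1, 0, 1, 6, 0, 0, 0], [1, 0, 1, 6, 0, 0, 0], [1, 0, 1, 6, 0, 0, 0], [1, 0, 1, 6, 0, 0, 0], [1, 0, 1, 6, 0, 0, 0]])

```text
t: 30.05
eef_pos: [0.4522, -0.114, 0.1023]
ee_rot: [3.141, -0.0, -1.564]
force: [0.2, 0.4, -1.0]
width: 0.0004
gripper_force: 0.0
```

Request:
servo_tool(deltas=[[1, 0, 0, 3, 0, 0, 0], [1, 0, 0, 3, 0, 0, 0], [1, 0, 0, 0, 0, 0, 0]])

```text
t: 30.3
eef_pos: [0.452, -0.114, 0.0963]
ee_rot: [3.141, -0.0, -1.565]
force: [-0.0, -0.3, 0.4]
width: 0.0003
gripper_force: 0.0
```

Run:
```python
from h import *
s=arm.get_state();print(s["eef_pos"],w2rig(s["eef_pos"]),s["force"])
for n in ("scene","wrist"):
  g=arm.grab_frame(n); save(g,n+"13")
  for q in ("latch_bar","lever_tip"): print(n,q,[(w2rig(world(g,d["at"])).round().tolist(),round(d["conf"],2)) for d in arm.recognise(q,g)][:3])
```

```text
[ 0.45195166 -0.1140066   0.09632522] [-150.15682635  -97.67751208   96.32521661] [-0.02458366 -0.29455605  0.38660627]
scene latch_bar [([-43.0, -87.0, 106.0], 0.56), ([169.0, 15.0, 67.0], 0.2)]
scene lever_tip [([-52.0, -91.0, 109.0], 0.54), ([15.0, -91.0, 94.0], 0.51), ([1.0, -29.0, 86.0], 0.34)]
wrist latch_bar [([-67.0, -126.0, 113.0], 0.77), ([-78.0, -145.0, 83.0], 0.56)]
wrist lever_tip [([-71.0, -129.0, 111.0], 0.61)]
```

No contact: the finger passed outside the lever's end. Rise and measure the lever.

Request:
servo_tool(deltas=[[1, 0, 0, -40, 0, 0, 0], [1, 0, 0, -40, 0, 0, 0], [1, 0, 0, -40, 0, 0, 0], [1, -30, 0, -30, 0, 0, 0], [1, 0, 0, 0, 0, 0, 0], [1, 0, 0, 0, 0, 0, 0]])

```text
t: 31.1
eef_pos: [0.4531, -0.0835, 0.2486]
ee_rot: [-3.137, 0.001, -1.563]
force: [0.4, 0.2, -0.2]
width: 0.0005
gripper_force: 0.0
```

Run:
```python
from h import *
s=arm.get_state();print(s["eef_pos"],w2rig(s["eef_pos"]))
for n in ("scene","top","wrist"):
  g=arm.grab_frame(n); save(g,n+"14")
  P=proj if n!="wrist" else fproj
  for q in ("latch_bar","lever_tip"): print(n,q,[(w2rig(world(g,d["at"])).round().tolist(),round(d["conf"],2)) for d in arm.recognise(q,g)][:2])
  if n=="wrist":
    print([(a,[P(g,rig2w((-93-54*np.cos(a),y,108+54*np.sin(a)))).round().tolist() for y in (-108,-86)]) for a in (0,.3,.6,.9,1.2,1.5)])
    G=cv2.cvtColor(g["color"],cv2.COLOR_RGB2GRAY)
    e=P(g,rig2w((-93,-97,108))); print("pivot",e, "bar",P(g,rig2w((-38,-97,103))))
    r=int(e[1]); print([G[r-2:r+3,u].mean().round().astype(int) for u in range(int(e[0])-70,int(e[0])+90,3)])
```

```text
[ 0.45307487 -0.08352011  0.24860231] [-148.84461855  -67.19857424  248.60230702]
scene latch_bar [([-51.0, -93.0, 109.0], 0.62), ([-4.0, -38.0, 85.0], 0.5)]
scene lever_tip [([-91.0, -95.0, 119.0], 0.69), ([-4.0, -36.0, 89.0], 0.26)]
top latch_bar []
top lever_tip []
wrist latch_bar [([-67.0, -102.0, 116.0], 0.84), ([-60.0, -103.0, 99.0], 0.51)]
wrist lever_tip [([-100.0, -104.0, 122.0], 0.87)]
[(0, [[312.0, 180.0], [312.0, 207.0]]), (0.3, [[309.0, 183.0], [309.0, 212.0]]), (0.6, [[298.0, 186.0], [299.0, 216.0]]), (0.9, [[282.0, 189.0], [282.0, 220.0]]), (1.2, [[260.0, 191.0], [261.0, 223.0]]), (1.5, [[236.0, 192.0], [238.0, 224.0]])]
pivot [245.66601931 194.63033523] bar [184.35351256 195.17413662]
[np.int64(153), np.int64(126), np.int64(135), np.int64(132), np.int64(106), np.int64(101), np.int64(100), np.int64(129), np.int64(142), np.int64(140), np.int64(136), np.int64(146), np.int64(141), np.int64(182), np.int64(182), np.int64(161), np.int64(141), np.int64(141), np.int64(139), np.int64(139), np.int64(142), np.int64(113), np.int64(61), np.int64(80), np.int64(80), np.int64(81), np.int64(81), np.int64(82), np.int64(83), np.int64(83), np.int64(84), np.int64(85), np.int64(121), np.int64(136), np.int64(136), np.int64(141), np.int64(178), np.int64(178), np.int64(179), np.int64(180), np.int64(181), np.int64(181), np.int64(182), np.int64(182), np.int64(181), np.int64(180), np.int64(180), np.int64(180), np.int64(178), np.int64(177), np.int64(178), np.int64(174), np.int64(91), np.int64(132)]
```

Lever end at u≈271 → a≈1.05 (value ≈1.3): the fingertip is only about ±10 mm thick. Follow the lever's arc with that.

Request:
servo_tool(deltas=[[1, 15, -28, 0, 0, 0, 0], [1, 15, -29, 0, 0, 0, 0], [1, 0, 0, 40, 0, 0, 0], [1, 0, 0, 40, 0, 0, 0], [1, 0, 0, 19, 0, 0, 0], [1, 0, 0, 0, 0, 0, 0], [1, 0, 11, 1, 0, 0, 0], [1, 0, 5, 3, 0, 0, 0], [1, 0, 5.5, 3, 0, 0, 0], [1, 0, 4, 3.5, 0, 0, 0], [1, 0, 3.5, 3.5, 0, 0, 0], [1, 0, 3, 4, 0, 0, 0], [1, 0, 3, 4, 0, 0, 0], [1, 0, 2.5, 4, 0, 0, 0], [1, 0, 2, 4, 0, 0, 0]])

```text
t: 32.8
eef_pos: [0.469, -0.1144, 0.1169]
ee_rot: [3.141, 0.0, -1.565]
force: [-0.3, -0.4, 0.7]
width: 0.0007
gripper_force: 0.5
```

Request:
servo_tool(deltas=[[1, 0, 2, 4, 0, 0, 0], [1, 0, 2, 4, 0, 0, 0], [1, 0, 2, 4, 0, 0, 0], [1, 0, 0, 3, 0, 0, 0], [1, 0, 0, 3, 0, 0, 0], [1, 0, 0, 0, 0, 0, 0]])

```text
t: 33.3
eef_pos: [0.4629, -0.1147, 0.1006]
ee_rot: [3.14, -0.001, -1.564]
force: [-11.3, 5.0, 24.2]
width: 0.0002
gripper_force: 13.1
```

Run:
```python
from h import *
s=arm.get_state();print(w2rig(s["eef_pos"]),s["force"])
for n in ("scene","wrist"):
  g=arm.grab_frame(n)
  for q in ("latch_bar","lever_tip"): print(n,q,[(w2rig(world(g,d["at"])).round().tolist(),round(d["conf"],2)) for d in arm.recognise(q,g)][:2])
```

```text
[-139.1699293   -98.44842187  100.56634042] [-11.29875117   4.97878809  24.21772915]
scene latch_bar [([-47.0, -88.0, 106.0], 0.53)]
scene lever_tip [([-54.0, -87.0, 106.0], 0.52)]
wrist latch_bar [([-72.0, -124.0, 103.0], 0.77)]
wrist lever_tip [([-88.0, -128.0, 102.0], 0.64)]
```

Request:
servo_tool(deltas=[[1, 0, 0, 1, 0, 0, 0], [1, 0, 0, 0, 0, 0, 0], [1, 0, 0, -20, 0, 0, 0], [1, 0, 0, -40, 0, 0, 0], [1, 0, 0, -40, 0, 0, 0], [1, -15, 5, -40, 0, 0, 0], [1, -15, 5, -10, 0, 0, 0], [1, 0, 0, 0, 0, 0, 0], [1, 0, 0, 0, 0, 0, 0]])

```text
t: 34.35
eef_pos: [0.4537, -0.0844, 0.2476]
ee_rot: [-3.14, 0.001, -1.563]
force: [0.5, -0.3, -0.6]
width: 0.0008
gripper_force: 0.0
```

Run:
```python
from h import *
s=arm.get_state();print(w2rig(s["eef_pos"]),s["force"])
for n in ("scene","wrist"):
  g=arm.grab_frame(n); save(g,n+"15")
  for q in ("latch_bar","lever_tip","tray_handle","keeper_face"): print(n,q,[(w2rig(world(g,d["at"])).round().tolist(),round(d["conf"],2)) for d in arm.recognise(q,g)][:2])
print([(a,fproj(g,rig2w((-93-54*np.cos(a),-97,108+54*np.sin(a)))).round().tolist()) for a in (-.25,0,.3,.6,.9,1.2)])
for x in (-26,-33,-38,-44,-48,-53): print(x,fproj(g,rig2w((x,-97,108))).round(1))
G=cv2.cvtColor(g["color"],cv2.COLOR_RGB2GRAY)
r=int(fproj(g,rig2w((-93,-97,108)))[1]); print(r,[(u,int(G[r-2:r+3,u].mean())) for u in range(160,345,3)])
```

```text
[-148.23741755  -68.1102767   247.59921276] [ 0.52797236 -0.30532535 -0.62636011]
scene latch_bar [([-52.0, -93.0, 106.0], 0.51)]
scene lever_tip [([-4.0, -34.0, 89.0], 0.72), ([-93.0, -96.0, 106.0], 0.54)]
scene tray_handle [([3.0, 10.0, 30.0], 0.81)]
scene keeper_face [([13.0, -90.0, 96.0], 0.56)]
wrist latch_bar [([-73.0, -107.0, 104.0], 0.77), ([-4.0, -101.0, 98.0], 0.67)]
wrist lever_tip [([-107.0, -100.0, 105.0], 0.94), ([-55.0, -107.0, 98.0], 0.51)]
wrist tray_handle [([-2.0, 31.0, 37.0], 0.62)]
wrist keeper_face [([-1.0, -103.0, 95.0], 0.76)]
[(-0.25, [312.0, 192.0]), (0, [314.0, 194.0]), (0.3, [311.0, 198.0]), (0.6, [301.0, 202.0]), (0.9, [285.0, 205.0]), (1.2, [263.0, 208.0])]
-26 [171.6 197.1]
-33 [179.1 196.8]
-38 [184.5 196.6]
-44 [191.1 196.4]
-48 [195.6 196.3]
-53 [201.2 196.1]
195 [(160, 171), (163, 172), (166, 172), (169, 173), (172, 174), (175, 176), (178, 174), (181, 153), (184, 125), (187, 133), (190, 130), (193, 104), (196, 100), (199, 101), (202, 135), (205, 141), (208, 139), (211, 113), (214, 165), (217, 181), (220, 180), (223, 148), (226, 140), (229, 140), (232, 138), (235, 139), (238, 140), (241, 80), (244, 50), (247, 57), (250, 131), (253, 140), (256, 140), (259, 140), (262, 140), (265, 141), (268, 141), (271, 141), (274, 141), (277, 140), (280, 141), (283, 141), (286, 141), (289, 141), (292, 141), (295, 141), (298, 142), (301, 141), (304, 110), (307, 132), (310, 138), (313, 154), (316, 179), (319, 179), (322, 177), (325, 176), (328, 176), (331, 159), (334, 78), (337, 173), (340, 182), (343, 186)]
```

```bash
python3 -c "
from station import arm
print(arm.job_done())"
```

```text
the job is handed in; nothing more can be done
None
```

I handed the job in at about 34 s. Both grey tins (only two were there) stand in the tray, the tray end is at the mouth stripe to about 1 mm, the lid is shut, and the bar is hooked with the lever pressed home; the last checks were measurements only. I viewed 15 pictures, one over the limit of 14, and the first press on the lever missed it and had to be repeated.

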